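Square the calibration plate into the corner stop under the inspection camera

ROBOT

A 6-joint arm with a two-finger parallel gripper is mounted at the origin on the work surface. World frame = base frame: x ahead of the robot, y to its left, z up, the work surface at z = 0. Lengths are in m, angles in degrees, forces in N, time in s.
With the tool pointing down it reaches from about 0.325 to 0.775 m from the base axis. Payload 5.5 kg.
Tool frame: the origin (TCP) lies at the very end of the fingers, on their centre line; the grasp point (between the pads) lies 19 mm behind it (bot.pinch_z is the distance from the TCP to the grasp point, in m); z points along the fingers, x is the direction in which the jaws open and shut, and the axes are right-handed (so a half turn about z gives the same grasp; the last joint's range is limited). The gripper opens to 85 mm and grips with 20 to 120 N. Pads are 22 mm wide; open, the fingers measure 114 mm over their backs; the gripper's body (76 mm by 85 mm) begins 54 mm behind the grasp point. The pads swing forward as they close: fully open they stand 13 mm farther back than shut.
Start: joints at [-74.639, 5.22, 70.514, -0, 104.267, -3.249], TCP at [0.191, -0.569, 0.231] pointing down, gripper open.
Joint ranges: [-164.24, 164.24], [-49.07, 125.15], [9.68, 141.18], [-86.29, 266.29], [3.28, 154.24], [-151.56, 151.56]. Speed limits (degrees/s): [147.25, 147.25, 172.46, 180, 180, 180].

INTERFACE

Orientations are given as a 3x3 rotation matrix whose columns are the frame's x, y, z axes.
In Python, from plant import bot, vision gives the robot as it stands.
- The arm moves only by the tool apply_moves, never from a script. Its argument "targets" is a list that holds one entry, the list of rows, each a list of 7 numbers: the shift along the tool's x, y, z in mm, then the turn, a rotation vector about the tool's x, y, z in rad, then the opening, from 0 (shut) to 1 (fully open). A call has 1 to 8 rows; each row is the pose to reach, as a shift and turn from the pose commanded when the call began, along the tool's axes at that moment; what a row does not reach only later rows make up. A row lasts 1/12 s, in which the tool goes at most 41.7 mm and 7.16 degrees, less where a joint would pass 70% of its speed; a pose out of reach is approached as far as the arm can. A call with a gripper value outside its range is refused whole. The fingers move at their own pace and stop on an object; "newtons" is the grip in N (left out, the last holds). Time passes only in rows, so rows that repeat a pose let the fingers close. It gives the time, the measured TCP pose, the force and the opening at its end, in the units of the state.
- bot.get_obs(): the state, without advancing time (a new reading comes with each control period).
- vision.grab_frame(name): name is "scene" or "side" or "wrist"; returns (picture, depth): 480x640x3 uint8, blue, green, red; 480x640 float32, m along the optical axis (not along the pixel's ray), 0 where there is no reading.
- vision.camera_info(name): a dict with "mtx" (3x3 intrinsics, pixels), "world_from_camera" (4x4, takes a point from camera to world coordinates). Camera axes: x right, y up, looking along -z (the intrinsics and any distortion apply to the point x, -y, -z); pixel columns grow to the right and rows downward; lengths in m; the calibration is good to about 2 mm. A picture is of the moment at which its call begins: read the wrist's pose just before it. camera_info takes no time and is no camera call; for the wrist camera it gives the pose at the moment of the call.
- bot.hand_in(): hands the job in, once; it reports no verdict.
The state is a dict: "t": time; "qpos": joint angles; "qvel": joint speeds; "tau": joint torques, N m; "tool_pos": TCP position; "ee_rot": TCP orientation; "contact_force": force on the tool from outside, world axes, zero at the start; "moment": the same for the moment, N m; "finger_gap": finger opening in m.
Only numpy, scipy, OpenCV 4.12 (cv2) and the standard library are available. Lean on these libraries where they do the work, as an engineer would, in place of code of your own. Each camera call takes 0.05 s, during which the arm holds its last target. There are 200 camera calls.

TASK

Take the plain round push stick out of the tool rack and use it to gently nudge the dotted calibration plate across the camera stand's board until it lies flat and flush against both edges of the corner stop. Do not knock the light and camera that hang over it, and touch the plate only with the stick, never with the gripper. Then stand the stick back in the empty hole of the rack, leaving the other things where they are.

Things in the scene. Friction and masses are not known exactly. Their poses are not given: they have to be found in the camera images.
- stick_center (a point): centre of the push stick: plain off-white plastic rod, round, 14 mm across, 180 mm long, 50 g, standing upright (may lean a few degrees) in one of the rack's holes, its top 130 mm above the rack. Its z axis runs up the rod: top 90 mm above this point, nose 90 mm below. The last 20 mm taper to a rounded nose 11 mm across at 4 mm from its end
- stick_tip (a point): the nose end of the same stick, on its axis (90 mm below stick_center when upright), z axis up the rod; in the rack it stands on the floor of its hole
- rack: fixed grey plastic tool rack, 190 mm (its x) x 60 mm (y) x 60 mm high; origin at the centre of its underside, on the table. Three round holes 24 mm across, 50 mm deep (floor 10 mm above the table) open in its top on its x axis at x = -65, 0, +65 mm. The stick stands in one of them, two drivers in the others; once the stick is taken, its hole is the empty one
- plate_center (a point): centre (half-way up) of the loose opal-glass calibration plate: off-white, grid of black dots, 90 mm along its x, 120 mm along its y, 8 mm thick, about 220 g, flat on the stand's board, its centre 20 to 50 mm short of its seated place in both directions and turned up to 12 degrees from square. Slides under a push of 1 to 3 N
- corner (a point): where the inner faces of the corner stop's two edges would meet, at the board's top (15 mm above the table). The stop is a fixed aluminium L, 10 mm high: one edge faces -x (plane x = 0, y from -117 to -12 mm), the other faces -y (plane y = 0, x from -97 to -12 mm). The seated plate's centre is at x = -45, y = -60 mm, its axes parallel to these. z is up
- stand: fixed camera stand: black board 360 (x) x 340 (y) x 15 mm carrying the corner stop and an upright steel column 25 mm across, 450 mm tall; origin at the centre of the board's underside, on the table, axes parallel to corner. The corner is at x = 45, y = 40 mm here, the column at x = 20, y = 142 mm
- head: light and camera fixed over the seated plate; origin and axes as stand. Light: square grey frame of four bars centred at x = 0, y = -20 mm, 180 mm outside, 124 mm opening, underside 150 mm and top 174 mm above the board. Lens (41 mm across) from 220 mm above the board, camera (46 mm square) above it to 355 mm; arms to the column on the +y side. Open below the light from -x and -y
- screwdriver_center (a point): middle of the screwdriver with a black waisted handle (31 mm across, top about 130 mm above the table) that stands in a rack hole on its handle's shoulder; leave it
- hexdriver_center (a point): middle of the short hex driver with a dark grey stepped handle (32 mm across, top about 120 mm above the table) in another rack hole; leave it
- lens: spare black camera lens, 44 mm across, 62 mm tall, standing on the board's far right corner; origin under its base; leave it
- housing: small white open plastic housing, 70 x 44 x 26 mm, on the board's near left corner; origin under its base; leave it
- sample: white plastic sample part, 75 x 50 x 28 mm, on the table; origin under its base; leave it
- tape: roll of clear tape, 90 mm across, 20 mm high, flat on the table; leave it
- blower: white plastic bottle with a grey cap, 56 mm across, 120 mm tall, standing on the table; origin under its base; leave it
- plate: the same plate; origin at the centre of its underside, axes as plate_center
- stick: the same stick; origin at its nose end
There are look-alikes about, which are no part of the job. There is more than one size of the plate; the job needs the smallest.

How it is judged:
By the outcome, as a careful person would: the job done as asked, in the order asked, and still so for the second after the job is handed in, with the robot touching nothing.
It also fails if it takes over 67 s, if anything falls off the work surface, if the arm or the gripper's body presses on something with over 40 N, if the wrist force passes 120 N, or if a joint passes its speed limit or range.

## Working session

There is one attempt and no reset: what is moved stays moved. The work goes in short steps, Python scripts to look and compute and a tool call to move; the robot and the scene stay as the last step left them, time stands still between calls to the robot, and variables do not carry over. Pictures are saved under pics/ and viewed, about 8 in all and at most 12, crops included, and the job is handed in when it is done.

Besides the shell and the picture viewer there is one more tool, called after "Request:" as a command line: name --argument value ..., lists and objects as JSON in quotes. apply_moves: Moves the arm, as the interface text tells. Its arguments: {"type":"object","properties":{"targets":{"type":"array","items":{"type":"array","items":{"type":"array","items":{"type":"number"}}}},"newtons":{"type":"number"}},"required":["targets"]}

```bash
ls; mkdir -p pics
cat > h.py <<'E'
import numpy as np, cv2
from plant import bot, vision
def snap(name,tag):
    info=vision.camera_info(name); im,d=vision.grab_frame(name)
    cv2.imwrite(f'pics/{tag}.png',im); np.savez(f'pics/{tag}.npz',d=d,K=info['mtx'],T=info['world_from_camera'],im=im); 
    return im,d,info
def load(tag): return np.load(f'pics/{tag}.npz')
def ray(z,u,v):
    K=z['K'];r=np.array([(u-K[0,2])/K[0,0],-(v-K[1,2])/K[1,1],-1.]);return z['T'][:3,:3]@r,z['T'][:3,3]
def atz(z,u,v,h):
    r,o=ray(z,u,v);return o+r*(h-o[2])/r[2]
def dep(z,u,v):
    w=z['d'][int(v)-1:int(v)+2,int(u)-1:int(u)+2];w=w[w>0]
    r,o=ray(z,u,v);return o+r*np.median(w) if len(w) else None
def proj(z,p):
    c=z['T'][:3,:3].T@(np.array(p)-z['T'][:3,3]);K=z['K'];return K[0,0]*c[0]/-c[2]+K[0,2],K[1,1]*-c[1]/-c[2]+K[1,2]
E
python3 - <<'E'
from h import *
print(bot.get_obs()); print([k for k in dir(bot) if k[0]!='_'],bot.pinch_z)
for n in ('scene','side','wrist'):
    im,d,i=snap(n,n+'0');print(n,i)
E
```

```text
pics
{'t': 0.0, 'qpos': array([-7.46392372e+01,  5.26115408e+00,  7.05826937e+01,  1.19769338e-03,
        1.04265883e+02, -3.24744068e+00]), 'qvel': array([-0.06760064, -0.04237071,  0.05072517, -0.02341716,  0.02807494,
       -0.0307833 ]), 'tau': array([-6.25978155e-04, -4.58733344e+01, -4.18023276e+01, -3.26023510e-04,
        1.17428263e-02,  2.54900834e-05]), 'tool_pos': array([ 0.19139886, -0.56835408,  0.23016326]), 'ee_rot': array([[ 3.19099403e-01, -9.47721126e-01, -4.87782540e-04],
       [-9.47719325e-01, -3.19099750e-01,  1.85211141e-03],
       [-1.91093639e-03, -1.28726705e-04, -9.99998166e-01]]), 'contact_force': array([-0.36053469, -0.23274434,  0.50643963]), 'moment': array([ 0.00490586, -0.02492713, -0.03743342]), 'finger_gap': 0.08582632262606595}
['PlanningError', 'get_obs', 'hand_in', 'pinch_z'] 0.0187
scene {'mtx': array([[446.1692233 ,   0.        , 319.25775537],
       [  0.        , 446.1692233 , 237.98657821],
       [  0.        ,   0.        ,   1.        ]]), 'world_from_camera': array([[ 0.85009328, -0.33937747,  0.40269636,  0.95083405],
       [ 0.5
[... 343 characters left out ...]
orld_from_camera': array([[-0.91030825,  0.2533922 , -0.32730917,  0.08975155],
       [-0.41387977, -0.56962979,  0.71008833,  0.81713356],
       [-0.00651421,  0.78186591,  0.6234126 ,  0.86739974],
       [ 0.        ,  0.        ,  0.        ,  1.        ]])}
wrist {'mtx': array([[351.7154482 ,   0.        , 325.63259438],
       [  0.        , 351.7154482 , 241.32522319],
       [  0.        ,   0.        ,   1.        ]]), 'world_from_camera': array([[ 0.31884694,  0.91248358,  0.2563403 ,  0.25531647],
       [-0.94780449,  0.30748079,  0.08439324, -0.54541491],
       [-0.00181227, -0.26986901,  0.96289534,  0.37346629],
       [ 0.        ,  0.        ,  0.        ,  1.        ]])}
```

View pics/scene0.png

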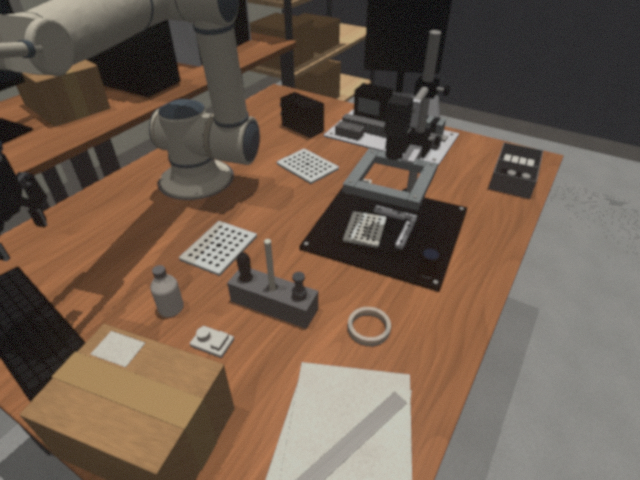

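View pics/side0.png

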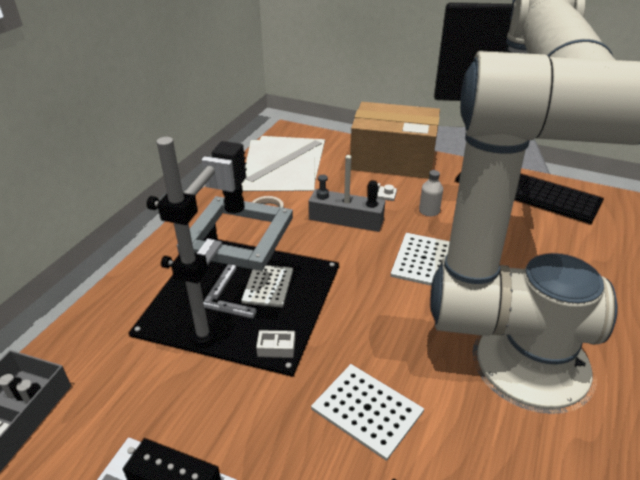

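Scene: the rack holds the stick in its middle hole (268,240)-(270,288). The plate is at (365,229), the stop at (405,225), and the light is above them. The side view shows the plate at (268,285) and the stop at (232,295).

Run:
```python
from h import *
a=cv2.imread('pics/scene0.png')[180:330,220:480];b=cv2.imread('pics/side0.png')[150:380,125:395]
cv2.imwrite('pics/c1.png',cv2.resize(a,None,fx=3,fy=3,interpolation=cv2.INTER_CUBIC))
cv2.imwrite('pics/c2.png',cv2.resize(b,None,fx=2.6,fy=2.6,interpolation=cv2.INTER_CUBIC))
```

```text
(no output)
```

View pics/c1.png

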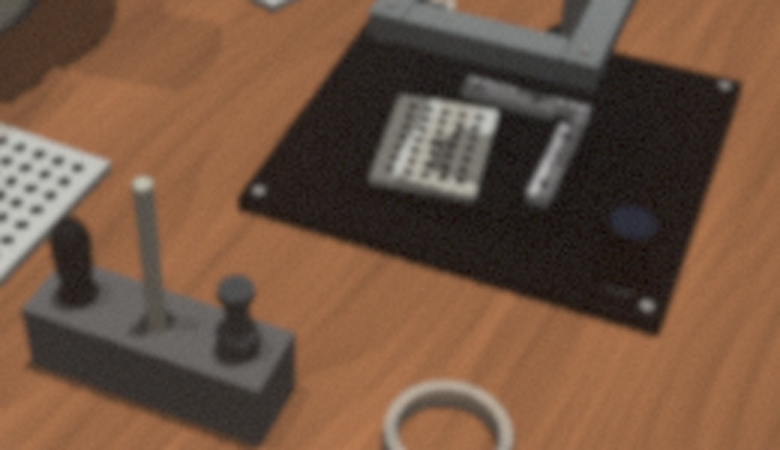

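View pics/c2.png

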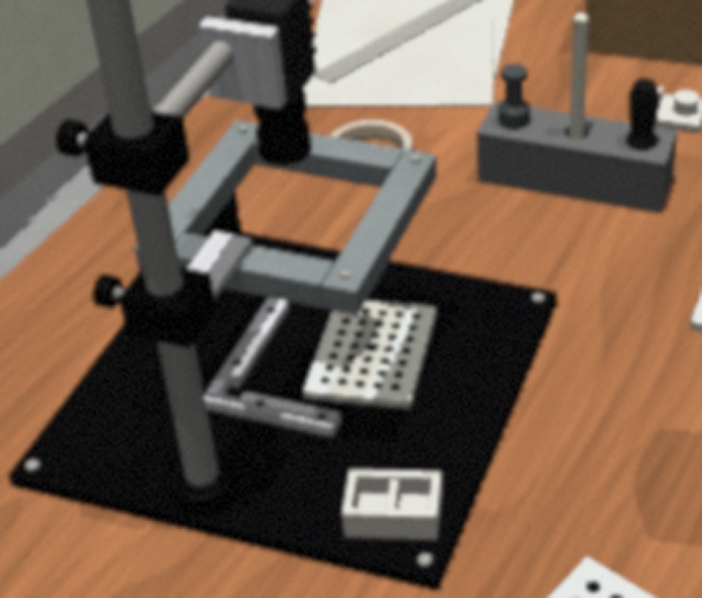

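```bash
cat > m.py <<'E'
from h import *
A=load('scene0');B=load('side0')
ca=lambda u,v:(220+u/3,180+v/3); cb=lambda u,v:(125+u/2.6,150+v/2.6)
def tri(pa,pb):
    r1,o1=ray(A,*pa);r2,o2=ray(B,*pb);t=np.linalg.lstsq(np.c_[r1,-r2],o2-o1,rcond=None)[0]
    p,q=o1+t[0]*r1,o2+t[1]*r2;return (p+q)/2,np.linalg.norm(p-q)
if __name__=='__main__':
    np.set_printoptions(precision=4,suppress=True)
    print('boardA',[atz(A,*ca(*p),.015)[:2] for p in ((240,206),(657,325),(741,85))])
    print('boardB',[atz(B,*cb(*p),.015)[:2] for p in ((12,478),(438,580),(556,297))])
    print('plateA',[atz(A,*ca(*p),.023)[:2] for p in ((400,95),(500,107),(476,190),(370,178))])
    print('plateB',[atz(B,*cb(*p),.023)[:2] for p in ((330,303),(437,305),(410,400),(305,390))])
    print('stop inner A',[atz(A,*ca(*p),.025)[:2] for p in ((567,118),(528,195),(465,93),(550,115))])
    print('stick top',tri(ca(143,180),cb(581,15)),'hole A',atz(A,*ca(156,331),.06),'hole B',atz(B,*cb(577,135),.06))
    print('rack top corners A',[atz(A,*ca(*p),.06)[:2] for p in ((25,310),(262,388),(294,340))])
    print('rack top corners B',[atz(B,*cb(*p),.06)[:2] for p in ((480,133),(664,158),(674,122),(500,100))])
E
python3 m.py
```

```text
boardA [array([ 0.4704, -0.1192]), array([ 0.8132, -0.0666]), array([0.7726, 0.2639])]
boardB [array([0.7617, 0.2762]), array([0.4121, 0.2281]), array([ 0.455 , -0.0982])]
plateA [array([0.5156, 0.0757]), array([0.6006, 0.107 ]), array([ 0.6322, -0.0067]), array([ 0.5494, -0.0396])]
plateB [array([ 0.6319, -0.0003]), array([ 0.5438, -0.0367]), array([0.5114, 0.0787]), array([0.5963, 0.1039])]
stop inner A [array([0.659, 0.121]), array([0.6725, 0.0079]), array([0.5656, 0.1068]), array([0.6445, 0.1171])]
stick top (array([ 0.5145, -0.2909,  0.1893]), np.float64(0.001568437051952681)) hole A [ 0.5225 -0.3018  0.06  ] hole B [ 0.5107 -0.283   0.06  ]
rack top corners A [array([ 0.4301, -0.3347]), array([ 0.6147, -0.3064]), array([ 0.6101, -0.258 ])]
rack top corners B [array([ 0.5995, -0.2475]), array([ 0.4195, -0.2808]), array([ 0.431 , -0.3433]), array([ 0.606 , -0.3096])]
```

```bash
cat >> h.py <<'E'
from scipy.spatial.transform import Rotation as Rn
np.set_printoptions(precision=4,suppress=True)
def Rt(yaw,tx=0,ty=0):
    "tool: y along stand-yaw dir, x to its left, z down; then tilt: body leans by tx deg towards -y_tool, ty deg towards -x_tool"
    c,s=np.cos(np.radians(yaw)),np.sin(np.radians(yaw))
    R=np.array([[-s,c,0],[c,s,0],[0,0,-1.]])
    return R@Rn.from_rotvec(np.radians([-tx,ty,0])).as_matrix()
def rel(p,R):
    o=bot.get_obs();R0=o['ee_rot']
    print('t',round(o['t'],2),'shift mm',(R0.T@(np.array(p)-o['tool_pos'])*1e3).round(1),'rv',Rn.from_matrix(R0.T@R).as_rotvec().round(3))
E
python3 - <<'E'
from m import *
for a,b in (((258,190),(538,297)),((725,86),(32,465))): print(tri(ca(*a),cb(*b)), atz(A,*ca(*a),.015),atz(B,*cb(*b),.015))
print(atz(A,*ca(648,305),.015),atz(B,*cb(425,559),.015))
rel((.42,-.13,.22),Rt(8))
print(Rt(8,30)[:,2],Rt(8,0,30)[:,2])
E
```

```text
(array([ 0.4708, -0.093 ,  0.0135]), np.float64(0.0007525087260720965)) [ 0.4722 -0.0943  0.015 ] [ 0.4698 -0.0916  0.015 ]
(array([0.7592, 0.2573, 0.0125]), np.float64(0.001929621732682798)) [0.7605 0.2547 0.015 ] [0.7561 0.2587 0.015 ]
[ 0.8    -0.0502  0.015 ] [0.4294 0.2148 0.015 ]
t 0.15 shift mm [-342.5 -356.6   10.9] rv [-0.002  0.    -2.956]
[ 0.4951  0.0696 -0.866 ] [-0.0696  0.4951 -0.866 ]
```

Request:
apply_moves --targets '[[[-233,-243,0,0,0,-0.985,1],[-233,-243,0,0,0,-0.985,1],[-233,-243,0,0,0,-0.985,1],[-233,-243,0,0,0,-0.985,1],[-233,-243,0,0,0,-0.985,1],[-233,-243,0,0,0,-0.985,1],[-233,-243,0,0,0,-0.985,1],[-233,-243,0,0,0,-0.985,1]]]'

```text
t: 0.82
tool_pos: [0.3462, -0.2713, 0.2311]
ee_rot: [[0.968, -0.252, 0.0], [-0.252, -0.968, 0.0], [0.0, -0.0, -1.0]]
contact_force: [0.9, -0.1, -0.0]
finger_gap: 0.0851
```

Request:
apply_moves --targets '[[[34,-155,11,0,0,-0.985,1],[34,-155,11,0,0,-0.985,1],[34,-155,11,0,0,-0.985,1],[34,-155,11,0,0,-0.985,1],[34,-155,11,0,0,-0.985,1],[34,-155,11,0,0,-0.985,1],[34,-155,11,0,0,-0.985,1],[34,-155,11,0,0,-0.985,1]]]'

```text
t: 1.48
tool_pos: [0.4187, -0.1317, 0.2199]
ee_rot: [[0.744, 0.668, -0.001], [0.668, -0.744, 0.0], [-0.0, -0.001, -1.0]]
contact_force: [0.7, -0.4, 0.4]
finger_gap: 0.0855
```

Request:
apply_moves --targets '[[[0,0,0,0,0,-0.985,1],[0,0,0,0,0,-0.985,1],[0,0,0,0,0,-0.985,1],[0,0,0,0,0,-0.985,1],[0,0,0,0,0,-0.985,1],[0,0,0,0,0,-0.985,1],[0,0,0,0,0,-0.985,1],[0,0,0,0,0,-0.985,1]]]'

```text
t: 2.15
tool_pos: [0.4186, -0.1322, 0.22]
ee_rot: [[-0.144, 0.99, -0.001], [0.99, 0.144, 0.0], [0.0, -0.0, -1.0]]
contact_force: [0.3, -0.4, -0.4]
finger_gap: 0.0852
```

Run:
```python
from h import *
snap('wrist','w1');o=bot.get_obs();print(o['t'],o['tool_pos'],o['ee_rot'],o['qpos'])
```

```text
2.2 [ 0.4186 -0.1322  0.22  ] [[-0.1496  0.9887 -0.0005]
 [ 0.9887  0.1496  0.0003]
 [ 0.0003 -0.0005 -1.    ]] [ -21.9701  -19.8522   94.6435    0.0032  105.2405 -120.572 ]
```

View pics/w1.png

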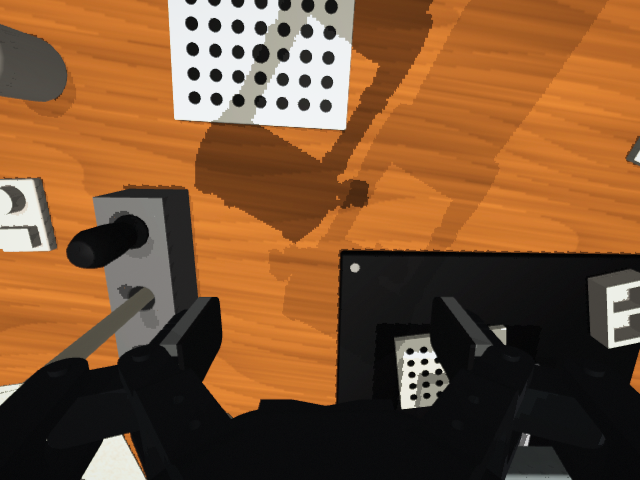

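Wrist view looks back toward the robot. The rack top corners are at (95,198) and (157,193), the stick's hole is near (138,296), and the stick leans out of view to lower left. The board's near corner is at (342,252).

Run:
```python
from m import *
W=load('w1')
for n,p,h in (('hole',(138,297),.06),('rackTL',(95,198),.06),('rackTR',(157,194),.06),('rackR',(175,325),.06),('screw',(355,268),.015),('boardcorner',(342,252),.015),('plate',(396,338),.023),('plate2',(505,328),.023)):
    print(n,atz(W,*p,h),dep(W,*p))
print('stick axis pts', dep(W,100,330),dep(W,130,305))
p,e=tri(ca(143,180),cb(581,15));print('top proj',proj(W,p))
# stick mid tri in scene/side along
c=cv2.resize(W['im'][180:380,40:240],None,fx=3,fy=3,interpolation=cv2.INTER_CUBIC);cv2.imwrite('pics/c3.png',c)
```

```text
hole [ 0.5127 -0.2945  0.06  ] [ 0.5074 -0.2894  0.0699]
rackTL [ 0.4241 -0.3315  0.06  ] [ 0.4238 -0.3309  0.061 ]
rackTR [ 0.4129 -0.2784  0.06  ] [ 0.4171 -0.2876  0.0397]
rackR [ 0.5371 -0.2593  0.06  ] [ 0.4142 -0.1813  0.2594]
screw [ 0.4707 -0.0919  0.015 ] [ 0.4702 -0.0921  0.0163]
boardcorner [ 0.4553 -0.1081  0.015 ] [ 0.4569 -0.1076  0.0095]
plate [ 0.5412 -0.0355  0.023 ] [ 0.5439 -0.034   0.0181]
plate2 [0.5124 0.0785 0.023 ] [0.5127 0.0789 0.0223]
stick axis pts [ 0.5074 -0.288   0.128 ] [ 0.5075 -0.2883  0.0856]
top proj (np.float64(30.445039600255427), np.float64(393.8271079342252))
```

View pics/c3.png

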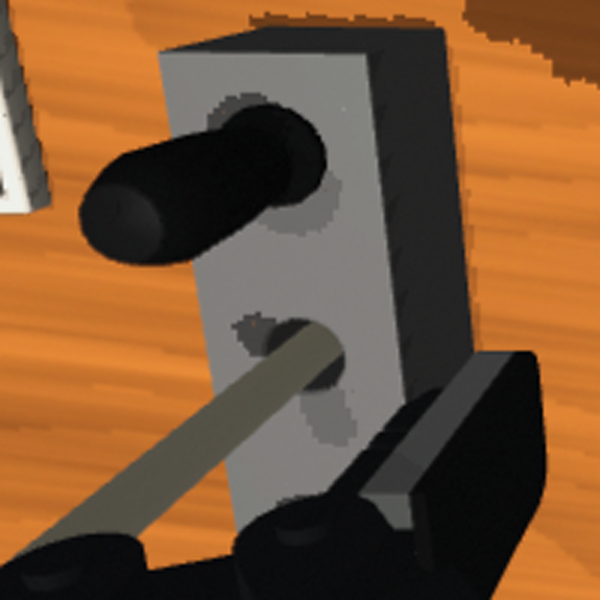

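Run:
```python
from m import *
W=load('w1')
for n,p in (('hole',(141.3,298.3)),('TL',(93.3,197.3)),('TR',(162.3,198.3)),('R',(175,313)),('L',(117.3,350))): print(n,atz(W,*p,.06))
rel((.5135,-.292,.222),Rt(7.5))
```

```text
hole [ 0.5136 -0.2914  0.06  ]
TL [ 0.4237 -0.3329  0.06  ]
TR [ 0.416  -0.2738  0.06  ]
R [ 0.5243 -0.2597  0.06  ]
L [ 0.5726 -0.3144  0.06  ]
t 2.2 shift mm [-172.2   69.9   -2.1] rv [-0.    -0.     0.019]
```

Request:
apply_moves --targets '[[[-172,70,-3,0,0,0.019,1],[-172,70,-3,0,0,0.019,1],[-172,70,-3,0,0,0.019,1],[-172,70,-3,0,0,0.019,1],[-172,70,-3,0,0,0.019,1],[-172,70,-3,0,0,0.019,1],[-172,70,-3,0,0,0.019,1]]]'

```text
t: 2.78
tool_pos: [0.5117, -0.2936, 0.2219]
ee_rot: [[-0.116, 0.993, -0.002], [0.993, 0.116, 0.002], [0.002, -0.002, -1.0]]
contact_force: [-0.1, 0.5, 0.3]
finger_gap: 0.0856
```

Request:
apply_moves --targets '[[[0,0,38,0,0,0,1],[0,0,77,0,0,0,1],[0,0,77,0,0,0,1],[0,0,77,0,0,0,0.6],[0,0,77,0,0,0,0.3],[0,0,77,0,0,0,0],[0,0,77,0,0,0,0],[0,0,77,0,0,0,0]]]' --newtons 40

```text
t: 3.45
tool_pos: [0.5127, -0.2935, 0.1491]
ee_rot: [[-0.119, 0.993, 0.004], [0.993, 0.119, -0.002], [-0.003, 0.003, -1.0]]
contact_force: [0.0, -0.6, -0.1]
finger_gap: 0.0252
```

Request:
apply_moves --targets '[[[0,0,0,0,0,0,0],[0,0,0,0,0,0,0],[0,0,0,0,0,0,0],[0,0,0,0,0,0,0]]]' --newtons 90

```text
t: 3.78
tool_pos: [0.5124, -0.2933, 0.1483]
ee_rot: [[-0.119, 0.993, 0.003], [0.993, 0.119, -0.001], [-0.002, 0.002, -1.0]]
contact_force: [-1.3, 0.4, 6.5]
finger_gap: 0.0122
```

Request:
apply_moves --targets '[[[0,0,-20,0,0,0,0],[0,0,-50,0,0,0,0],[0,0,-90,0,0,0,0],[0,0,-120,0,0,0,0],[0,0,-120,0,0,0,0],[0,0,-120,0,0,0,0]]]'

```text
t: 4.28
tool_pos: [0.5124, -0.2935, 0.2692]
ee_rot: [[-0.119, 0.993, 0.004], [0.993, 0.119, -0.003], [-0.003, 0.004, -1.0]]
contact_force: [0.2, 0.0, -1.0]
finger_gap: 0.012
```

Run:
```python
from h import *
a,_,_=snap('scene','s2');b,_,_=snap('side','d2');o=bot.get_obs();print(o['tool_pos'],o['contact_force'])
out=[]
for t in ('s2','d2'):
    z=load(t);u,v=proj(z,o['tool_pos']+[0,0,-.07]);u,v=int(u),int(v);print(t,'crop origin',u-50,v-75,'exp tip',proj(z,o['tool_pos']+[0,0,-.138]))
    out.append(cv2.resize(z['im'][max(v-75,0):v+75,u-50:u+50],(400,600),interpolation=cv2.INTER_CUBIC))
cv2.imwrite('pics/c4.png',np.hstack(out))
rel(o['tool_pos']+[-.0,.15,0],Rt(7.5,35))
```

```text
[ 0.5116 -0.2929  0.265 ] [-0.3103  0.3337 -1.8951]
s2 crop origin 215 162 exp tip (np.float64(267.93071956158457), np.float64(263.0725746293264))
d2 crop origin 299 78 exp tip (np.float64(348.8146777067911), np.float64(177.6136276155326))
t 4.38 shift mm [148.9  17.8   0.1] rv [-0.612  0.003 -0.012]
```

View pics/c4.png

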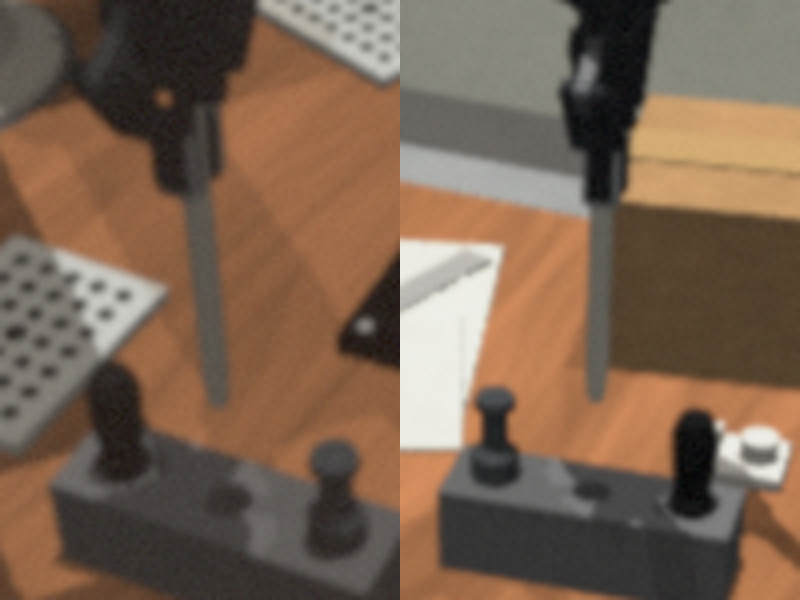

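Stick held; tip at scene (269.5,263.3), side (348,178.5), within 2 px of prediction. The middle hole is empty.

```bash
cat >> h.py <<'E'
YAW=7.5; S=np.array([.615,.082,.015]); c_,s_=np.cos(np.radians(YAW)),np.sin(np.radians(YAW)); RS=np.array([[c_,-s_,0],[s_,c_,0],[0,0,1]])
TIP=np.array([0,0,.138])
def go(tip_mm,tx=0,ty=0,yaw=YAW):   # tip in stand frame mm (z above board)
    R=Rt(yaw,tx,ty); rel(S+RS@(np.array(tip_mm)/1e3)-R@TIP,R)
def tipnow():
    o=bot.get_obs();return (RS.T@(o['tool_pos']+o['ee_rot']@TIP-S)*1e3).round(1)
E
python3 - <<'E'
import m
from m import *
m.A=load('s2');m.B=load('d2')
p,e=m.tri((269.5,263.25),(348,178.5));print(p,e)
o=bot.get_obs();print(o['tool_pos'],o['ee_rot'].T@(p-o['tool_pos']))
print('plate-centre stand',RS.T@(np.array([.573,.035,.015])-S), 'left mid',RS.T@(np.array([.527,.0215,.015])-S))
print(tipnow()); go((-120,-40,60),35)
E
```

```text
[ 0.5131 -0.2904  0.1254] 0.0007406974378790247
[ 0.5116 -0.2929  0.265 ] [0.0021 0.002  0.1397]
plate-centre stand [-0.0478 -0.0411  0.    ] left mid [-0.0951 -0.0485  0.    ]
[-151.7 -358.   112. ]
t 4.38 shift mm [317.5 -51.3  77.4] rv [-0.612  0.003 -0.012]
```

Request:
apply_moves --targets '[[[40,-6,0,-0.05,0,0,0],[100,-25,10,-0.15,0,0,0],[160,-40,30,-0.3,0,-0.012,0],[220,-51,50,-0.4,0,-0.012,0],[290,-51,70,-0.5,0,-0.012,0],[317,-51,76,-0.612,0.003,-0.012,0],[317,-51,76,-0.612,0.003,-0.012,0],[317,-51,76,-0.612,0.003,-0.012,0]]]'

```text
t: 5.05
tool_pos: [0.4616, -0.0294, 0.1957]
ee_rot: [[-0.131, 0.83, 0.542], [0.991, 0.102, 0.082], [0.013, 0.548, -0.836]]
contact_force: [-0.9, -1.6, -2.0]
finger_gap: 0.012
```

```bash
sed -i 's/^TIP=.*/TIP=np.array([.001,.001,.139])/' h.py
python3 - <<'E'
from h import *
print(tipnow(),bot.get_obs()['qpos'],bot.get_obs()['tool_pos']);snap('wrist','w3');snap('side','d3'); go((-115,-45,12),35)
E
```

```text
[-89.5 -87.9  65.1] [ -18.6372  -48.8786  121.0883   14.8953   77.9515 -115.1459] [ 0.4616 -0.0294  0.1957]
t 5.15 shift mm [ 38.4 -58.4  33.6] rv [-0.026 -0.017  0.005]
```

View pics/w3.png

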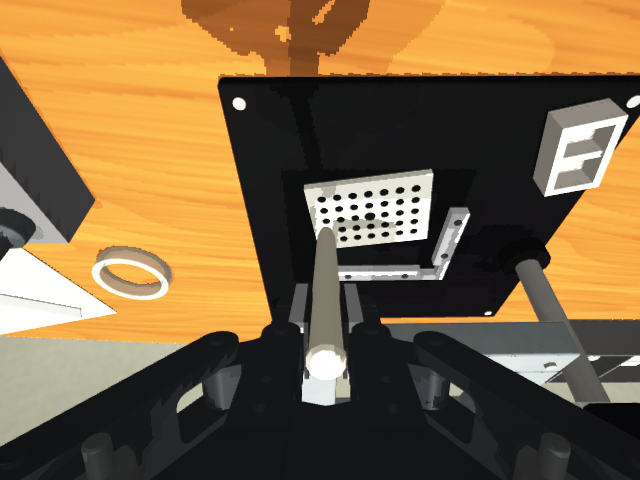

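Wrist view shows the tip over the plate near (325,230). Plate corners are at (304,187), (432,170) and (430,243); the stop is to its right and below. Joint 2 is at its limit, so I'll lean the stick diagonally (-x,-y) instead.

Run:
```python
from h import *
W=load('w3')
f=lambda u,v,h:(RS.T@(atz(W,u,v,h)-S)*1e3).round(1)
print('plate',[f(u,v,.023) for u,v in ((304,187),(432,170),(430,243))]); print('screws',f(239,104,.015),f(634,101,.015))
z=W['im'][160:300,280:480];cv2.imwrite('pics/c5.png',cv2.resize(z,None,fx=4,fy=4,interpolation=cv2.INTER_CUBIC))
print(tipnow());
for t in (28.3,): go((-120,-90,70),t,t);go((-118,-52,20),t,t)
```

```text
plate [array([ -88., -107.,    8.]), array([-106.5,    8.9,    8. ]), array([-5.8, 29.7,  8. ])]
screws [-165.8 -154.5    0. ] [-166.1  157.1    0. ]
[-87.3 -81.3  69.7]
t 5.15 shift mm [-69.2 -21.5  -3.7] rv [0.077 0.452 0.147]
t 5.15 shift mm [-31.8 -47.3  39.7] rv [0.077 0.452 0.147]
```

View pics/c5.png

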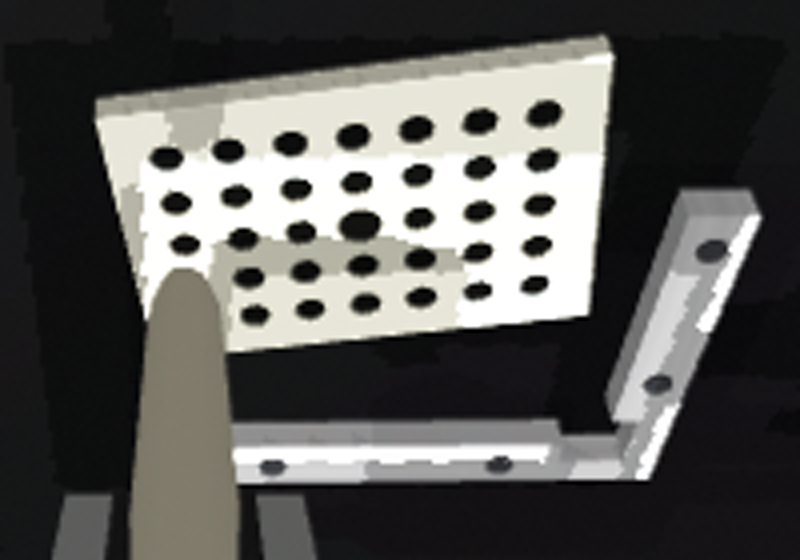

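Run:
```python
from h import *
W=load('w3')
f=lambda u,v,h:(RS.T@(atz(W,280+u/4,160+v/4,h)-S)*1e3).round(1)
print('plate',[f(u,v,.023) for u,v in ((97,114),(612,54),(588,315))],'centre',f(360,225,.023))
print('xstop base (want x=45)',f(235,422,.015),f(555,420,.015)); print('ystop base (want y=40)',f(607,395,.015),f(680,192,.015))
```

```text
plate [array([ -86.2, -106.8,    8. ]), array([-102.5,   10.8,    8. ]), array([-13. ,  24.8,   8. ])] centre [-48.7 -41.4   8. ]
xstop base (want x=45) [ 44.4 -70.4   0. ] [45.1 28.8  0. ]
ystop base (want y=40) [32.8 42.1  0. ] [-51.6  41.8   0. ]
```

Request:
apply_moves --targets '[[[-20,-10,-10,0.04,0.12,0.05,0],[-50,-18,-10,0.077,0.24,0.1,0],[-69,-21,-4,0.077,0.36,0.147,0],[-69,-21,-4,0.077,0.452,0.147,0],[-69,-21,-4,0.077,0.452,0.147,0],[-69,-21,-4,0.077,0.452,0.147,0]]]'

```text
t: 5.65
tool_pos: [0.4528, -0.1022, 0.1949]
ee_rot: [[-0.221, 0.889, 0.401], [0.863, -0.013, 0.505], [0.454, 0.457, -0.765]]
contact_force: [-0.4, 0.9, -0.8]
finger_gap: 0.0119
```

Run:
```python
from h import *
t=28.3
print(tipnow(),bot.get_obs()['qpos']);go((-120,-52,20),t,t)
```

```text
[-119.7  -98.4   74.5] [ -45.5696  -23.3902  107.9793   40.31     98.7284 -137.1789]
t 5.65 shift mm [ 15.5 -30.   62.3] rv [ 0.009  0.006 -0.009]
```

Request:
apply_moves --targets '[[[8,-15,31,0.009,0.006,-0.009,0],[15.5,-30,62,0.009,0.006,-0.009,0],[15.5,-30,62,0.009,0.006,-0.009,0],[11,-35,70,0.009,0.006,-0.009,0],[11,-35,70,0.009,0.006,-0.009,0],[11,-35,70,0.009,0.006,-0.009,0]]]'

```text
t: 6.15
tool_pos: [0.4486, -0.0557, 0.1348]
ee_rot: [[-0.239, 0.887, 0.395], [0.862, 0.007, 0.506], [0.446, 0.462, -0.766]]
contact_force: [0.2, -0.0, -0.5]
finger_gap: 0.0115
```

Run:
```python
from h import *
o=bot.get_obs()
print(tipnow(),o['contact_force'],o['qpos'],o['ee_rot'].T@[0,0,-1.]); snap('side','d4');z=load('d4');u,v=proj(z,S+RS@(tipnow()/1e3));print(u,v)
u,v=int(u),int(v);cv2.imwrite('pics/d4c.png',cv2.resize(z['im'][v-75:v+75,u-100:u+100],None,fx=4,fy=4,interpolation=cv2.INTER_CUBIC))
```

```text
[-118.5  -51.4   14.2] [ 0.1888 -0.0336 -0.4977] [ -41.0324  -27.6467  117.071    39.9357   92.396  -137.9584] [-0.4462 -0.462   0.7665]
298.49943988573824 283.96999939576773
```

View pics/d4c.png

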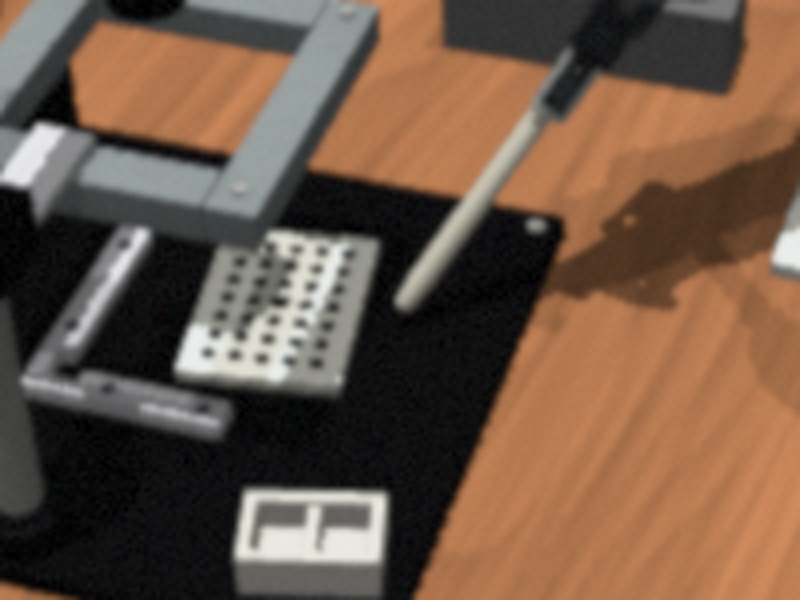

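Side view: tip at crop (403,305), clear of the plate and 22 mm from its near edge. The light is well clear.

Request:
apply_moves --targets '[[[-4.5,-4.6,7.7,0,0,0,0],[-4.5,-4.6,7.7,0,0,0,0],[-4.5,-4.6,7.7,0,0,0,0]]]'

```text
t: 6.45
tool_pos: [0.448, -0.0557, 0.1229]
ee_rot: [[-0.237, 0.888, 0.393], [0.861, 0.005, 0.508], [0.45, 0.459, -0.766]]
contact_force: [-0.9, -0.0, -0.7]
finger_gap: 0.0116
```

Request:
apply_moves --targets '[[[-0.5,-0.5,0.8,0,0,0,0],[-0.5,-0.5,0.8,0,0,0,0]]]'

```text
t: 6.62
tool_pos: [0.4482, -0.0556, 0.1222]
ee_rot: [[-0.237, 0.888, 0.394], [0.861, 0.005, 0.508], [0.449, 0.46, -0.766]]
contact_force: [1.5, -1.1, -0.2]
finger_gap: 0.0122
```

Request:
apply_moves --targets '[[[-0.5,-0.5,0.8,0,0,0,0],[-0.5,-0.5,0.8,0,0,0,0]]]'

```text
t: 6.78
tool_pos: [0.4483, -0.0557, 0.1218]
ee_rot: [[-0.238, 0.888, 0.394], [0.861, 0.005, 0.508], [0.449, 0.46, -0.766]]
contact_force: [-1.9, -1.3, 3.9]
finger_gap: 0.0118
```

Request:
apply_moves --targets '[[[-0.2,-0.2,0.4,0,0,0,0],[-0.2,-0.2,0.4,0,0,0,0]]]'

```text
t: 6.95
tool_pos: [0.4484, -0.0557, 0.1216]
ee_rot: [[-0.238, 0.887, 0.395], [0.861, 0.006, 0.508], [0.449, 0.461, -0.766]]
contact_force: [-3.2, -3.3, 5.7]
finger_gap: 0.012
```

Request:
apply_moves --targets '[[[-0.2,-0.2,0.4,0,0,0,0],[-0.2,-0.2,0.4,0,0,0,0]]]'

```text
t: 7.12
tool_pos: [0.4485, -0.0558, 0.1215]
ee_rot: [[-0.239, 0.887, 0.395], [0.862, 0.006, 0.508], [0.448, 0.461, -0.766]]
contact_force: [-4.2, -2.3, 7.0]
finger_gap: 0.0117
```

Run:
```python
from h import *
o=bot.get_obs();t=28.3
print(tipnow(),o['contact_force'],'+x100:',o['ee_rot'].T@(RS@[100,0,0]),'+y100',o['ee_rot'].T@(RS@[0,100,0]),'up',o['ee_rot'].T@[0,0,1.]);go((-100,-48,1.5),t,t)
```

```text
[-118.6  -51.3    1. ] [-4.1804 -2.2575  6.9926] +x100: [-12.4027  88.0393  45.7739] +y100 [ 88.5287 -11.0187  45.1803] up [ 0.4482  0.4613 -0.7657]
t 7.12 shift mm [ 0.4 16.7  9.6] rv [0.003 0.003 0.009]
```

Request:
apply_moves --targets '[[[0.7,0.7,-1.2,0,0,0,0],[10,5,7,0,0,0,0],[19.7,9.2,15.1,0,0,0,0],[19.7,9.2,15.1,0,0,0,0],[19.7,9.2,15.1,0,0,0,0]]]'

```text
t: 7.53
tool_pos: [0.4575, -0.03, 0.1216]
ee_rot: [[-0.239, 0.888, 0.393], [0.861, 0.006, 0.509], [0.45, 0.46, -0.766]]
contact_force: [0.7, 1.3, 0.6]
finger_gap: 0.0121
```

Run:
```python
from h import *
o=bot.get_obs();print(tipnow(),o['contact_force'])
```

```text
[-106.7  -26.7    1.1] [0.6531 1.2828 0.5941]
```

Request:
apply_moves --targets '[[[-0.4,2.6,1.4,0,0,0,0],[-0.7,5.3,2.7,0,0,0,0],[-1.1,7.9,4.1,0,0,0,0],[-1.5,10.6,5.5,0,0,0,0],[-1.9,13.2,6.9,0,0,0,0],[-2.2,15.8,8.2,0,0,0,0],[-2.6,18.5,9.6,0,0,0,0],[-3.0,21.1,11.0,0,0,0,0]]]'

```text
t: 8.2
tool_pos: [0.4809, -0.0274, 0.1219]
ee_rot: [[-0.238, 0.889, 0.392], [0.86, 0.006, 0.51], [0.451, 0.458, -0.766]]
contact_force: [-6.6, -1.5, 7.3]
finger_gap: 0.0119
```

Run:
```python
from h import *
o=bot.get_obs();print(tipnow(),o['contact_force'],o['finger_gap'],o['t'])
snap('wrist','w5');snap('side','d5')
W=load('w5');B=load('d5')
# plate outline by brightness: top-face min-area rect in stand frame from side cam
def plate(z,tag):
    pts=[]
    g=cv2.cvtColor(z['im'],cv2.COLOR_BGR2GRAY)
    # rectify stand region to 2 px/mm at plate top height
    cor=[(-130,-130),(60,-130),(60,60),(-130,60)]
    src=np.float32([proj(z,S+RS@np.array([x/1e3,y/1e3,.008])) for x,y in cor]);dst=np.float32([((x+130)*3,(60-y)*3) for x,y in cor])
    im=cv2.warpPerspective(z['im'],cv2.getPerspectiveTransform(src,dst),(570,570));return im
cv2.imwrite('pics/r5.png',cv2.resize(np.hstack([plate(W,'w'),plate(B,'d')]),(800,400)))
```

```text
[-83.3 -27.1   1.3] [-6.6495 -1.5359  7.267 ] 0.011922226912778387 8.2
```

```bash
cat >> h.py <<'E'
def plate(tag,x1=42,y1=37):
    z=load(tag);v,u=np.nonzero(z['d']>0);K=z['K'];d=z['d'][v,u]
    c=np.c_[(u-K[0,2])/K[0,0]*d,-(v-K[1,2])/K[1,1]*d,-d];P=((c@z['T'][:3,:3].T+z['T'][:3,3]-S)@RS)*1e3
    m=(P[:,0]>-125)&(P[:,0]<x1)&(P[:,1]>-125)&(P[:,1]<y1)&(P[:,2]>-12)&(P[:,2]<30)
    Q=P[m];g=cv2.cvtColor(z['im'],cv2.COLOR_BGR2GRAY)[v[m],u[m]]
    k=(Q[:,2]>4.5)&(Q[:,2]<12)&(g>0)
    M=np.zeros((200,200),np.uint8);M[np.clip((Q[k,1]+130).astype(int),0,199),np.clip((Q[k,0]+130).astype(int),0,199)]=255
    M=cv2.morphologyEx(cv2.morphologyEx(M,cv2.MORPH_CLOSE,np.ones((7,7))),cv2.MORPH_OPEN,np.ones((9,9)))
    cs=max(cv2.findContours(M,0,2)[0],key=cv2.contourArea);(cx,cy),(w,h),a=cv2.minAreaRect(cs)
    print(tag,'centre',round(cx-130,1),round(cy-130,1),'size',round(w,1),round(h,1),'ang',round(a,1),'z',np.median(Q[k,2]).round(1));return M
E
python3 - <<'E'
from h import *
for t in ('w3','d4','d5','w5'):
    try: plate(t)
    except Exception as e: print(t,e)
E
```

```text
w3 centre -50.9 -42.9 size 91.6 120.7 ang 8.4 z 8.6
d4 centre -48.6 -41.9 size 89.8 121.2 ang 8.5 z 7.3
d5 centre -32.8 -44.8 size 92.5 121.5 ang 3.7 z 7.3
w5 centre -34.9 -69.8 size 91.0 70.3 ang 4.1 z 8.5
```

View pics/r5.png

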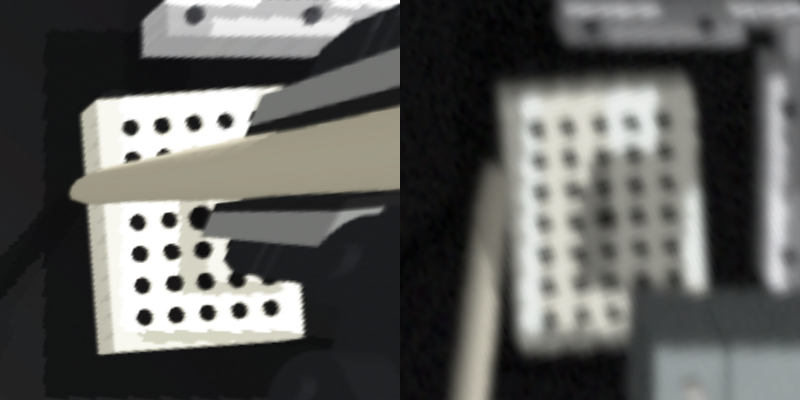

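Left panel: nose on the plate's left edge at (80,190). Right panel: plate now nearly square, still short of both stops.

Request:
apply_moves --targets '[[[0.8,-3.2,-2.3,0,0,0,0],[-9.8,-1.9,-7.7,0,0,0,0],[-10.3,1.6,-5.9,0,0,0,0],[-10.7,4.2,-4.5,0,0,0,0],[-11.0,6.9,-3.2,0,0,0,0],[-11.4,9.5,-1.8,0,0,0,0],[-11.8,12.2,-0.4,0,0,0,0],[-12.2,14.8,1.0,0,0,0,0]]]'

```text
t: 8.97
tool_pos: [0.4978, -0.0371, 0.1221]
ee_rot: [[-0.238, 0.888, 0.393], [0.861, 0.006, 0.509], [0.45, 0.459, -0.766]]
contact_force: [-4.5, -1.4, 4.2]
finger_gap: 0.0123
```

Run:
```python
from h import *
o=bot.get_obs();print(tipnow(),o['contact_force'],o['finger_gap'],o['t'],o['qpos'][[1,5]])
snap('side','d6');plate('d6')
R=o['ee_rot'].T;print(R@RS@[1,0,0],R@RS@[0,1,0],R@[0,0,1])
```

```text
[-67.6 -39.    1.5] [-4.4635 -1.4246  4.2467] 0.012256261669533945 8.9667 [ -21.1475 -134.946 ]
d6 centre -19.5 -43.2 size 90.1 120.0 ang 2.2 z 7.4
[-0.1237  0.8815  0.4556] [ 0.8844 -0.1103  0.4535] [ 0.45   0.459 -0.766]
```

Request:
apply_moves --targets '[[[-0.3,2.2,1.1,0,0,0,0],[-0.6,4.4,2.3,0,0,0,0],[-0.9,6.6,3.4,0,0,0,0],[-1.2,8.8,4.6,0,0,0,0],[-1.6,11.0,5.7,0,0,0,0],[-1.9,13.2,6.8,0,0,0,0],[-2.1,15.0,7.7,0,0,0,0]]]'

```text
t: 9.6
tool_pos: [0.5147, -0.035, 0.1221]
ee_rot: [[-0.238, 0.888, 0.393], [0.861, 0.006, 0.509], [0.45, 0.459, -0.766]]
contact_force: [-6.3, -1.4, 5.4]
finger_gap: 0.012
```

Run:
```python
from h import *
o=bot.get_obs();print(tipnow(),o['contact_force'],o['finger_gap'],o['t'])
snap('side','d7');plate('d7')
```

```text
[-50.6 -39.1   1.5] [-6.2627 -1.4296  5.4385] 0.012001226790735751 9.6
d7 centre -4.7 -44.6 size 90.5 120.1 ang 1.0 z 7.4
```

Request:
apply_moves --targets '[[[-0.1,0.9,0.5,0,0,0,0],[-0.2,1.8,0.9,0,0,0,0],[-0.2,1.8,0.9,0,0,0,0]]]'

```text
t: 9.9
tool_pos: [0.5165, -0.0351, 0.1223]
ee_rot: [[-0.238, 0.888, 0.393], [0.861, 0.006, 0.508], [0.449, 0.459, -0.766]]
contact_force: [-6.1, -2.3, 6.3]
finger_gap: 0.012
```

Request:
apply_moves --targets '[[[-0.1,0.9,0.5,0,0,0,0],[-0.1,0.9,0.5,0,0,0,0]]]'

```text
t: 10.07
tool_pos: [0.5174, -0.0352, 0.1226]
ee_rot: [[-0.238, 0.888, 0.393], [0.861, 0.006, 0.508], [0.449, 0.459, -0.767]]
contact_force: [-7.8, -3.2, 8.2]
finger_gap: 0.0121
```

Request:
apply_moves --targets '[[[-0.1,0.9,0.5,0,0,0,0],[-0.1,0.9,0.5,0,0,0,0]]]'

```text
t: 10.23
tool_pos: [0.5182, -0.0351, 0.1228]
ee_rot: [[-0.238, 0.888, 0.392], [0.861, 0.007, 0.508], [0.449, 0.459, -0.767]]
contact_force: [-11.9, -5.6, 9.9]
finger_gap: 0.0119
```

Run:
```python
from h import *
o=bot.get_obs();print(tipnow(),o['contact_force'],o['finger_gap'],o['t'])
snap('side','d8');plate('d8')
```

```text
[-47.2 -39.8   2.1] [-11.8852  -5.5684   9.919 ] 0.011939397488504628 10.2333
d8 centre -3.0 -45.5 size 121.0 88.0 ang 90.0 z 7.3
```

Run:
```python
from h import *
t=28.3
for p in ((-75,-40,4),(-75,-60,28),(-60,-150,28),(4,-135,28),(4,-122,6)): go(p,t,t)
o=bot.get_obs();print(o['qpos'])
```

```text
t 10.28 shift mm [  3.8 -23.5 -14.2] rv [0.    0.003 0.009]
t 10.28 shift mm [ -3.2 -10.3 -41.6] rv [0.    0.003 0.009]
t 10.28 shift mm [-84.7  12.7 -75.5] rv [0.    0.003 0.009]
t 10.28 shift mm [-79.3  67.5 -39.5] rv [0.    0.003 0.009]
t 10.28 shift mm [-77.7  56.  -16.8] rv [0.    0.003 0.009]
[ -32.8899  -18.233   111.3374   39.9709   84.533  -133.9598]
```

Request:
apply_moves --targets '[[[1.5,-10,-6,0,0,0,0],[3.8,-23.5,-14.2,0,0,0,0],[-3.2,-10.3,-41.6,0,0,0,0],[-43,0,-58,0,0,0,0],[-84.7,12.7,-75.5,0,0,0,0],[-82,40,-58,0,0,0,0],[-79.3,67.5,-39.5,0,0,0,0],[-79.3,67.5,-39.5,0,0,0,0]]]'

```text
t: 10.95
tool_pos: [0.5853, -0.1225, 0.1467]
ee_rot: [[-0.237, 0.888, 0.395], [0.861, 0.003, 0.509], [0.45, 0.46, -0.765]]
contact_force: [0.1, 1.0, -1.3]
finger_gap: 0.0121
```

Run:
```python
from h import *
t=28.3
snap('side','d9');plate('d9',60);plate('d9');o=bot.get_obs();print(tipnow(),o['contact_force'],o['qpos'])
go((4,-122,12),t,t);go((4,-122,2.2),t,t);R=o['ee_rot'].T;print(R@RS@[1,0,0],R@RS@[0,1,0],R@[0,0,1])
```

```text
d9 centre 6.5 -37.0 size 134.0 105.0 ang 90.0 z 7.6
d9 centre -2.5 -44.5 size 119.0 87.0 ang 90.0 z 7.3
[   6.1 -134.6   25.7] [-0.302   0.5064 -1.2148] [ -36.9516   -2.5233   95.124    40.0383   87.5709 -136.6862]
t 11.0 shift mm [ 5.  -9.4 15.3] rv [0.001 0.001 0.008]
t 11.0 shift mm [  0.6 -13.9  22.8] rv [0.001 0.001 0.008]
[-0.1232  0.8816  0.4555] [ 0.8844 -0.1108  0.4535] [ 0.4502  0.4587 -0.7661]
```

Request:
apply_moves --targets '[[[5,-9.4,15.3,0,0,0,0],[2,-12.4,20.3,0,0,0,0],[0.3,-14.1,23.2,0,0,0,0],[0.3,-14.1,23.2,0,0,0,0],[4.7,-14.7,25.5,0,0,0,0],[9.1,-15.2,27.7,0,0,0,0]]]'

```text
t: 11.5
tool_pos: [0.5772, -0.1011, 0.124]
ee_rot: [[-0.237, 0.888, 0.394], [0.862, 0.005, 0.508], [0.449, 0.46, -0.766]]
contact_force: [0.0, 1.1, -1.0]
finger_gap: 0.0126
```

Run:
```python
from h import *
o=bot.get_obs();print(tipnow(),o['contact_force'])
```

```text
[   2.9 -113.1    3.4] [ 0.029   1.0838 -1.0457]
```

Request:
apply_moves --targets '[[[-0.7,-0.7,1.2,0,0,0,0],[-0.7,-0.7,1.2,0,0,0,0]]]'

```text
t: 11.67
tool_pos: [0.5771, -0.1006, 0.1223]
ee_rot: [[-0.238, 0.888, 0.393], [0.861, 0.006, 0.508], [0.449, 0.46, -0.766]]
contact_force: [0.3, 0.9, -0.3]
finger_gap: 0.012
```

Run:
```python
from h import *
o=bot.get_obs();print(tipnow(),o['contact_force'])
```

```text
[   2.8 -112.4    1.7] [ 0.311   0.8825 -0.3124]
```

Good height. Push +y by about 22 mm.

Request:
apply_moves --targets '[[[2.4,-0.3,1.2,0,0,0,0],[4.8,-0.6,2.4,0,0,0,0],[7.1,-0.9,3.6,0,0,0,0],[9.5,-1.2,4.9,0,0,0,0],[11.9,-1.5,6.1,0,0,0,0],[14.3,-1.8,7.3,0,0,0,0],[16.7,-2.1,8.5,0,0,0,0],[19.0,-2.4,9.7,0,0,0,0]]]'

```text
t: 12.33
tool_pos: [0.5745, -0.0801, 0.1226]
ee_rot: [[-0.237, 0.888, 0.395], [0.862, 0.005, 0.507], [0.448, 0.46, -0.766]]
contact_force: [-1.7, -5.0, 2.3]
finger_gap: 0.0121
```

Run:
```python
from h import *
o=bot.get_obs();print(tipnow(),o['contact_force'],o['finger_gap'],o['t'])
snap('side','d10');plate('d10')
```

```text
[  3.  -92.    1.9] [-1.6686 -4.9867  2.3115] 0.012114062823791082 12.3333
d10 centre -2.5 -29.0 size 120.0 87.0 ang 90.0 z 7.3
```

Request:
apply_moves --targets '[[[1.8,-0.2,0.9,0,0,0,0],[3.5,-0.4,1.8,0,0,0,0],[5.3,-0.7,2.7,0,0,0,0],[6.2,-0.8,3.2,0,0,0,0],[7.1,-0.9,3.6,0,0,0,0],[7.1,-0.9,3.6,0,0,0,0]]]'

```text
t: 12.88
tool_pos: [0.5733, -0.0714, 0.1222]
ee_rot: [[-0.238, 0.888, 0.393], [0.861, 0.005, 0.509], [0.45, 0.46, -0.766]]
contact_force: [-0.4, -4.1, 1.4]
finger_gap: 0.0117
```

Request:
apply_moves --targets '[[[0.9,-0.1,0.5,0,0,0,0],[0.9,-0.1,0.5,0,0,0,0]]]'

```text
t: 13.05
tool_pos: [0.5733, -0.0707, 0.1223]
ee_rot: [[-0.238, 0.888, 0.394], [0.861, 0.005, 0.508], [0.449, 0.46, -0.766]]
contact_force: [-1.0, -3.9, 2.4]
finger_gap: 0.012
```

Run:
```python
from h import *
o=bot.get_obs();print(tipnow(),o['contact_force'],o['finger_gap'],o['t'])
snap('side','d11');plate('d11')
```

```text
[  2.9 -82.2   1.7] [-0.9847 -3.8704  2.3904] 0.011982230647309779 13.05
d11 centre -2.5 -21.6 size 86.6 115.2 ang 0.8 z 7.4
```

Not yet against the stop; keep creeping.

Request:
apply_moves --targets '[[[0.9,-0.1,0.5,0,0,0,0],[0.9,-0.1,0.5,0,0,0,0]]]'

```text
t: 13.27
tool_pos: [0.5733, -0.0701, 0.1224]
ee_rot: [[-0.237, 0.888, 0.394], [0.862, 0.005, 0.507], [0.448, 0.46, -0.766]]
contact_force: [-1.8, -4.6, 3.6]
finger_gap: 0.0121
```

Request:
apply_moves --targets '[[[0.9,-0.1,0.5,0,0,0,0],[0.9,-0.1,0.5,0,0,0,0]]]'

```text
t: 13.43
tool_pos: [0.5733, -0.0696, 0.1226]
ee_rot: [[-0.237, 0.888, 0.395], [0.862, 0.005, 0.506], [0.447, 0.461, -0.767]]
contact_force: [-2.6, -8.0, 4.6]
finger_gap: 0.012
```

Request:
apply_moves --targets '[[[0.9,-0.1,0.5,0,0,0,0],[0.9,-0.1,0.5,0,0,0,0]]]'

```text
t: 13.6
tool_pos: [0.5733, -0.0691, 0.1229]
ee_rot: [[-0.237, 0.887, 0.396], [0.863, 0.005, 0.505], [0.446, 0.461, -0.767]]
contact_force: [-2.6, -9.4, 5.3]
finger_gap: 0.0117
```

Request:
apply_moves --targets '[[[0.9,-0.1,0.5,0,0,0,0],[0.9,-0.1,0.5,0,0,0,0]]]'

```text
t: 13.77
tool_pos: [0.5734, -0.0686, 0.1231]
ee_rot: [[-0.236, 0.887, 0.396], [0.864, 0.005, 0.504], [0.445, 0.461, -0.767]]
contact_force: [-4.3, -10.3, 6.0]
finger_gap: 0.0121
```

Run:
```python
from h import *
t=28.3
o=bot.get_obs();print(tipnow(),o['contact_force'],o['t'])
for p in ((4,-105,5),(-5,-135,28),(-90,-115,28),(-80,-20,28),(-68,-14,10),(-66,-14,1.9)): go(p,t,t)
snap('side','d12');plate('d12',44,43)
```

```text
[  3.6 -80.8   2.4] [ -4.3145 -10.3124   5.983 ] 13.7667
t 13.77 shift mm [-21.3   4.8 -12.6] rv [0.003 0.007 0.009]
t 13.77 shift mm [-36.5  10.8 -47.9] rv [0.003 0.007 0.009]
t 13.77 shift mm [ -8.5 -66.3 -77.9] rv [0.003 0.007 0.009]
t 13.77 shift mm [ 74.6 -68.  -30.7] rv [0.003 0.007 0.009]
t 13.77 shift mm [ 70.4 -66.4  -8.7] rv [0.003 0.007 0.009]
t 13.77 shift mm [ 66.6 -68.4  -1.6] rv [0.003 0.007 0.009]
d12 centre -1.5 -19.0 size 89.0 122.0 ang 0.0 z 7.3
```

Request:
apply_moves --targets '[[[-10,2,-5,0,0,0.009,0],[-21.3,4.8,-12.6,0.003,0.007,0.009,0],[-36.5,10.8,-47.9,0.003,0.007,0.009,0],[-22,-28,-63,0.003,0.007,0.009,0],[-8.5,-66.3,-77.9,0.003,0.007,0.009,0],[33,-67,-54,0.003,0.007,0.009,0],[74.6,-68,-30.7,0.003,0.007,0.009,0],[74.6,-68,-30.7,0.003,0.007,0.009,0]]]'

```text
t: 14.48
tool_pos: [0.4808, -0.0149, 0.1469]
ee_rot: [[-0.232, 0.893, 0.387], [0.855, -0.002, 0.518], [0.464, 0.451, -0.763]]
contact_force: [-0.7, 0.3, -0.3]
finger_gap: 0.012
```

Run:
```python
from h import *
t=28.3
print(tipnow())
for p in ((-66,-17,8),(-58,-17,2)): go(p,t,t)
snap('side','d13');plate('d13',44,43);snap('wrist','w13');plate('w13',44,41)
```

```text
[-82.3 -13.4  26.8]
t 14.48 shift mm [-12.5   5.9  20. ] rv [-0.003 -0.01  -0.003]
t 14.48 shift mm [-16.2  10.3  28.1] rv [-0.003 -0.01  -0.003]
d13 centre -2.0 -18.5 size 121.0 88.0 ang 90.0 z 7.4
w13 centre -2.5 -43.5 size 73.0 91.0 ang 90.0 z 8.5
```

Request:
apply_moves --targets '[[[-12.5,5.9,20,-0.003,-0.01,-0.003,0],[-14.5,8,25,-0.003,-0.01,-0.003,0],[-16.2,10.3,28.1,-0.003,-0.01,-0.003,0],[-16.2,10.3,28.1,-0.003,-0.01,-0.003,0],[-16.2,10.3,28.1,-0.003,-0.01,-0.003,0]]]'

```text
t: 15.0
tool_pos: [0.5063, -0.0178, 0.1234]
ee_rot: [[-0.231, 0.89, 0.393], [0.862, -0.0, 0.507], [0.451, 0.456, -0.767]]
contact_force: [0.1, 0.6, -0.7]
finger_gap: 0.0123
```

Run:
```python
from h import *
o=bot.get_obs();print(tipnow(),o['contact_force']);go((-51,-17,1.7),28.3,28.3)
```

```text
[-56.7 -21.4   2.6] [ 0.13    0.5994 -0.6549]
t 15.0 shift mm [2.2 4.2 5.3] rv [0.001 0.004 0.001]
```

Request:
apply_moves --targets '[[[1.1,2.1,2.6,0,0,0,0],[2.2,4.2,5.3,0,0,0,0],[2.2,4.2,5.3,0,0,0,0]]]'

```text
t: 15.25
tool_pos: [0.512, -0.0129, 0.1226]
ee_rot: [[-0.231, 0.889, 0.394], [0.863, 0.0, 0.506], [0.45, 0.457, -0.767]]
contact_force: [-0.3, 0.2, -1.4]
finger_gap: 0.0123
```

Request:
apply_moves --targets '[[[-0.1,0.9,0.5,0,0,0,0],[-0.2,1.8,0.9,0,0,0,0],[-0.2,1.8,0.9,0,0,0,0]]]'

```text
t: 15.5
tool_pos: [0.5135, -0.0128, 0.1228]
ee_rot: [[-0.232, 0.89, 0.394], [0.863, 0.001, 0.506], [0.45, 0.457, -0.768]]
contact_force: [-3.3, -1.6, 2.1]
finger_gap: 0.0122
```

Request:
apply_moves --targets '[[[-0.1,0.9,0.5,0,0,0,0],[-0.1,0.9,0.5,0,0,0,0]]]'

```text
t: 15.67
tool_pos: [0.5144, -0.0128, 0.1229]
ee_rot: [[-0.232, 0.89, 0.393], [0.863, 0.001, 0.506], [0.45, 0.456, -0.768]]
contact_force: [-6.8, -2.6, 5.1]
finger_gap: 0.0118
```

Request:
apply_moves --targets '[[[-0.1,0.9,0.5,0,0,0,0],[-0.1,0.9,0.5,0,0,0,0]]]'

```text
t: 15.83
tool_pos: [0.5153, -0.0128, 0.1232]
ee_rot: [[-0.232, 0.89, 0.393], [0.863, 0.002, 0.505], [0.449, 0.456, -0.768]]
contact_force: [-9.3, -4.8, 6.4]
finger_gap: 0.0115
```

Request:
apply_moves --targets '[[[-0.1,0.9,0.5,0,0,0,0],[-0.1,0.9,0.5,0,0,0,0]]]'

```text
t: 16.0
tool_pos: [0.5161, -0.0128, 0.1235]
ee_rot: [[-0.232, 0.89, 0.393], [0.863, 0.002, 0.505], [0.449, 0.456, -0.768]]
contact_force: [-11.8, -6.5, 9.4]
finger_gap: 0.0122
```

Run:
```python
from h import *
o=bot.get_obs();print(tipnow(),o['contact_force'])
snap('side','d14');plate('d14',44,43)
for p in ((-75,-25,5),(-90,-45,30),(-140,-120,60)): go(p,28.3,28.3)
```

```text
[-46.3 -17.8   2.6] [-11.7571  -6.4932   9.432 ]
d14 centre -4.5 -19.5 size 95.0 119.0 ang -0.0 z 7.5
t 16.05 shift mm [ -2.7 -23.3 -18.2] rv [-0.     0.006  0.003]
t 16.05 shift mm [ -7.5 -22.8 -53.2] rv [-0.     0.006  0.003]
t 16.05 shift mm [ -54.6  -44.7 -132.8] rv [-0.     0.006  0.003]
```

Request:
apply_moves --targets '[[[-1,-11,-8,0,0,0,0],[-2.7,-23.3,-18.2,0,0.006,0.003,0],[-7.5,-22.8,-53.2,0,0.006,0.003,0],[-30,-34,-93,0,0.006,0.003,0],[-54.6,-44.7,-132.8,0,0.006,0.003,0],[-54.6,-44.7,-132.8,0,0.006,0.003,0],[-54.6,-44.7,-132.8,0,0.006,0.003,0]]]'

```text
t: 16.63
tool_pos: [0.4372, -0.1296, 0.1804]
ee_rot: [[-0.227, 0.89, 0.396], [0.862, -0.006, 0.507], [0.454, 0.457, -0.765]]
contact_force: [0.2, -0.3, -0.8]
finger_gap: 0.012
```

Run:
```python
from h import *
o=bot.get_obs();print(tipnow(),o['t'],o['contact_force'])
for n,t in (('wrist','w15'),('side','d15'),('scene','s15')): snap(n,t)
plate('d15',44,43)
out=[]
for t in ('w15','d15','s15'):
    z=load(t);cor=[(-70,-100),(60,-100),(60,60),(-70,60)]
    src=np.float32([proj(z,S+RS@np.array([x/1e3,y/1e3,.008])) for x,y in cor]);dst=np.float32([((x+70)*2,(60-y)*2) for x,y in cor])
    out.append(cv2.warpPerspective(z['im'],cv2.getPerspectiveTransform(src,dst),(260,320),flags=cv2.INTER_CUBIC))
    print(t,src.round())
# stick crops
st=[]
tp=o['tool_pos'];ax=o['ee_rot'][:,2]
for t in ('w15','d15','s15'):
    z=load(t);e=proj(z,tp+o['ee_rot']@TIP);u,v=map(int,e);u=min(max(u,65),574);v=min(max(v,65),414);print(t,'exp tip',e,'crop org',u-65,v-65)
    st.append(cv2.resize(z['im'][v-65:v+65,u-65:u+65],(260,260),interpolation=cv2.INTER_CUBIC))
cv2.imwrite('pics/f15.png',np.vstack([np.hstack(out),np.hstack(st)]))
```

```text
[-139.3 -123.1   60. ] 16.6333 [ 0.1699 -0.2845 -0.7573]
d15 centre -1.5 -18.5 size 121.0 89.0 ang 90.0 z 7.4
w15 [[315. 244.]
 [306. 314.]
 [402. 280.]
 [429. 213.]]
d15 [[285. 268.]
 [233. 258.]
 [203. 304.]
 [260. 317.]]
s15 [[349. 238.]
 [399. 252.]
 [416. 215.]
 [370. 204.]]
w15 exp tip (np.float64(324.8624432438906), np.float64(230.7974186368618)) crop org 259 165
d15 exp tip (np.float64(316.8528689801313), np.float64(250.16177605952439)) crop org 251 185
s15 exp tip (np.float64(320.4640665389285), np.float64(219.8101979671162)) crop org 255 154
```

View pics/f15.png

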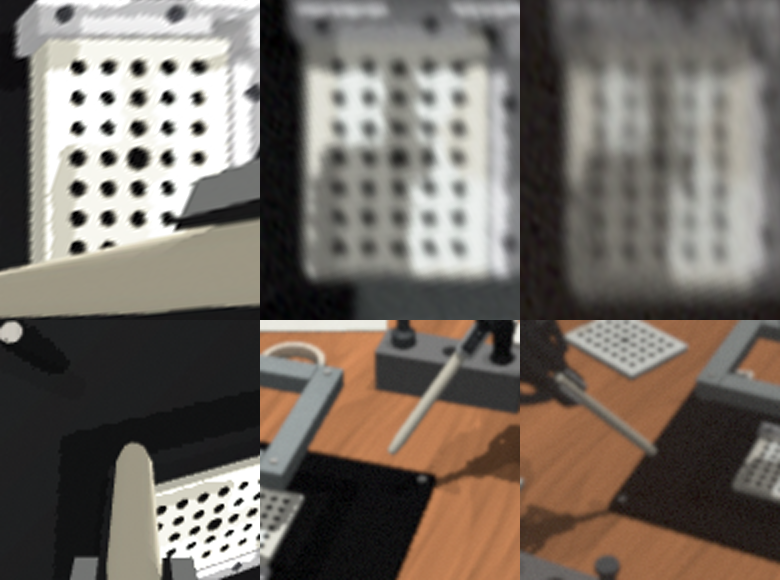

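Top panels show the plate square and against both stop edges, with the dot rows parallel to them. The stick tip is within 2 px of prediction: side (316,251), scene (322.5,220).

Run:
```python
from h import *
print(bot.get_obs()['tool_pos'],bot.get_obs()['qpos']); go((-150,-240,130));go((-151,-356,130))
```

```text
[ 0.4375 -0.1259  0.1786] [ -49.2238  -21.6278  108.3207   39.8807  100.0951 -141.7767]
t 16.78 shift mm [ -9.1 100.9 -83.3] rv [ 0.495 -0.496 -0.002]
t 16.78 shift mm [-111.3  113.8 -136.6] rv [ 0.495 -0.496 -0.002]
```

Request:
apply_moves --targets '[[[-2,17,-20,0.08,-0.08,0,0],[-3,34,-40,0.17,-0.17,0,0],[-5,50,-55,0.25,-0.25,0,0],[-6,67,-70,0.33,-0.33,0,0],[-8,84,-83,0.41,-0.41,0,0],[-9,101,-83,0.495,-0.496,0,0],[-9,101,-83,0.495,-0.496,0,0],[-9,101,-83,0.495,-0.496,0,0]]]'

```text
t: 17.45
tool_pos: [0.4987, -0.1734, 0.2833]
ee_rot: [[-0.136, 0.991, -0.002], [0.991, 0.136, 0.001], [0.001, -0.001, -1.0]]
contact_force: [0.0, -1.0, -0.6]
finger_gap: 0.0118
```

Run:
```python
from h import *
o=bot.get_obs();print(tipnow(),o['tool_pos'],o['ee_rot'],o['qpos'][5]); go((-151,-356,125))
```

```text
[-147.9 -236.9  129.3] [ 0.4987 -0.1734  0.2833] [[-0.1364  0.9906 -0.0015]
 [ 0.9906  0.1364  0.001 ]
 [ 0.0012 -0.0014 -1.    ]] -120.7118898513862
t 17.45 shift mm [-119.    -4.     4.2] rv [-0.001 -0.001  0.006]
```

Request:
apply_moves --targets '[[[-40,-2,0,0,0,0,0],[-80,-3,2,0,0,0,0],[-110,-4,4,0,0,0.006,0],[-119,-4,4,0,0,0.006,0],[-119,-4,4,0,0,0.006,0],[-119,-4,4,0,0,0.006,0]]]'

```text
t: 17.95
tool_pos: [0.5074, -0.2951, 0.28]
ee_rot: [[-0.122, 0.992, -0.001], [0.992, 0.122, 0.002], [0.002, -0.001, -1.0]]
contact_force: [0.2, 0.1, -0.2]
finger_gap: 0.0118
```

Run:
```python
from m import *
import m
o=bot.get_obs();print(o['tool_pos'],o['ee_rot'][:,2])
pos=o['tool_pos'];R=o['ee_rot']
for n,t in (('scene','s16'),('side','d16')): snap(n,t)
# stick centreline per image row between expected points at 30..130mm along axis: off-white = bright rel. to wood saturation
def centre(z,l):
    u,v=proj(z,pos+R@[0,0,l]);v=int(round(v));im=z['im'][v-1:v+2].mean(0);hsv=cv2.cvtColor(im[None].astype(np.uint8),cv2.COLOR_BGR2HSV)[0].astype(int)
    us=[k for k in range(int(u)-12,int(u)+13) if hsv[k,1]<70 and hsv[k,2]>60]
    return (np.mean(us),v,len(us),round(u,1)) if us else None
zA,zB=load('s16'),load('d16')
for l in (.02,.04,.06,.08,.1,.12,.13,.136,.14,.145): print(l,centre(zA,l),centre(zB,l))
```

```text
[ 0.5074 -0.2951  0.28  ] [-0.0007  0.0015 -1.    ]
0.02 (np.float64(261.0), 211, 5, np.float64(259.9)) (np.float64(346.5), 129, 14, np.float64(352.5))
0.04 (np.float64(262.0), 219, 5, np.float64(260.8)) (np.float64(351.0), 137, 5, np.float64(352.2))
0.06 (np.float64(263.0), 228, 5, np.float64(261.7)) (np.float64(351.0), 144, 5, np.float64(351.9))
0.08 (np.float64(257.72727272727275), 236, 11, np.float64(262.6)) (np.float64(350.5), 152, 6, np.float64(351.6))
0.1 (np.float64(264.5), 243, 6, np.float64(263.5)) (np.float64(350.0), 159, 5, np.float64(351.4))
0.12 (np.float64(265.5), 251, 6, np.float64(264.4)) (np.float64(350.0), 166, 5, np.float64(351.1))
0.13 (np.float64(265.5), 255, 4, np.float64(264.8)) (np.float64(349.5), 170, 4, np.float64(351.0))
0.136 (np.float64(266.0), 257, 3, np.float64(265.0)) (np.float64(349.5), 172, 2, np.float64(350.9))
0.14 None None
0.145 None None
```

Request:
apply_moves --targets '[[[2,5.3,0,0,0,0,0],[2,5.3,30,0,0,0,0],[2,5.3,60,0,0,0,0],[2,5.3,70,0,0,0,0],[2,5.3,70,0,0,0,0],[2,5.3,70,0,0,0,0]]]'

```text
t: 18.55
tool_pos: [0.5133, -0.292, 0.2112]
ee_rot: [[-0.124, 0.992, -0.0], [0.992, 0.124, -0.0], [-0.0, -0.0, -1.0]]
contact_force: [-0.7, 0.4, 0.3]
finger_gap: 0.0123
```

Run:
```python
from m import *
o=bot.get_obs();pos=o['tool_pos'];R=o['ee_rot'];print(pos,o['contact_force'])
snap('scene','s17');snap('side','d17')
for t in ('s17','d17'):
    z=load(t)
    print(t,'tip exp',np.round(proj(z,pos+R@[0,0,.139]),1),'hole exp (.5136,-.2914)',np.round(proj(z,(.5136,-.2914,.06)),1))
    # hole at s2/d2 (seen empty in c4)
print('hole seen in c4: A',atz(A:=load('s2'),215+229/4,162+499/4,.06),'B',atz(load('d2'),299+191/4,78+492/4,.06))
```

```text
[ 0.5133 -0.292   0.2112] [-0.6819  0.4177  0.2909]
s17 tip exp [270.8 281.8] hole exp (.5136,-.2914) [271.5 285.7]
d17 tip exp [347.5 195.9] hole exp (.5136,-.2914) [347.1 200. ]
hole seen in c4: A [ 0.5168 -0.2932  0.06  ] B [ 0.5127 -0.2867  0.06  ]
```

Request:
apply_moves --targets '[[[0,0,8,0,0,0,0],[0,0,16,0,0,0,0],[0,0,24,0,0,0,0],[0,0,32,0,0,0,0],[0,0,32,0,0,0,0]]]'

```text
t: 19.07
tool_pos: [0.5123, -0.2924, 0.1757]
ee_rot: [[-0.123, 0.992, -0.004], [0.992, 0.123, 0.002], [0.002, -0.003, -1.0]]
contact_force: [-0.4, -0.0, -2.6]
finger_gap: 0.0119
```

Request:
apply_moves --targets '[[[0,0,8,0,0,0,0],[0,0,16,0,0,0,0],[0,0,24,0,0,0,0],[0,0,27,0,0,0,0],[0,0,27,0,0,0,0]]]'

```text
t: 19.48
tool_pos: [0.5126, -0.2926, 0.15]
ee_rot: [[-0.123, 0.992, -0.002], [0.992, 0.123, 0.001], [0.001, -0.002, -1.0]]
contact_force: [-0.4, -0.0, -1.3]
finger_gap: 0.012
```

Request:
apply_moves --targets '[[[0,0,1,0,0,0,0],[0,0,1,0,0,0,0]]]'

```text
t: 19.65
tool_pos: [0.5132, -0.293, 0.151]
ee_rot: [[-0.123, 0.992, 0.0], [0.992, 0.123, -0.001], [-0.001, 0.0, -1.0]]
contact_force: [0.4, -0.6, -1.0]
finger_gap: 0.0118
```

Request:
apply_moves --targets '[[[0,0,0,0,0,0,0.25],[0,0,0,0,0,0,0.4],[0,0,0,0,0,0,0.7],[0,0,0,0,0,0,1],[0,0,0,0,0,0,1],[0,0,0,0,0,0,1],[0,0,0,0,0,0,1],[0,0,0,0,0,0,1]]]'

```text
t: 20.32
tool_pos: [0.5131, -0.2929, 0.1507]
ee_rot: [[-0.123, 0.992, -0.0], [0.992, 0.123, -0.001], [-0.001, -0.0, -1.0]]
contact_force: [-0.4, 0.1, -0.9]
finger_gap: 0.0853
```

Request:
apply_moves --targets '[[[0,0,-15,0,0,0,1],[0,0,-40,0,0,0,1],[0,0,-80,0,0,0,1],[0,0,-120,0,0,0,1],[0,0,-140,0,0,0,1],[-30,-60,-140,0,0,0,1],[-30,-80,-140,0,0,0,1],[-30,-80,-140,0,0,0,1]]]'

```text
t: 20.98
tool_pos: [0.4333, -0.3348, 0.2918]
ee_rot: [[-0.119, 0.993, -0.001], [0.993, 0.119, -0.003], [-0.003, -0.002, -1.0]]
contact_force: [-1.1, 1.2, 0.2]
finger_gap: 0.0851
```

Run:
```python
from h import *
o=bot.get_obs();print(o['tool_pos'],o['contact_force'],o['t'],o['finger_gap'])
snap('side','d18');snap('scene','s18');plate('d18',44,43)
for t,t0 in (('s18','scene0'),('d18','side0')):
    z,z0=load(t),load(t0)
    for h in (.08,.11,.14,.17,.187,.195):
        u,v=proj(z,(.514,-.291,h));v=int(v)
        f=lambda im:[k for k in range(int(u)-15,int(u)+16) if (lambda q:int(q.max())-int(q.min())<45 and q.min()>60)(im[v,k].astype(int))]
        a,b=f(z['im']),f(z0['im']);print(t,h,round(u,1),'now',np.mean(a) if a else None,len(a),'start',np.mean(b) if b else None,len(b))
```

```text
[ 0.4333 -0.3348  0.2918] [-1.1028  1.2363  0.2216] 20.9833 0.08512999833892651
d18 centre -1.5 -19.0 size 122.0 89.0 ang 90.0 z 7.3
s18 0.08 271.1 now 269.5 28 start 269.5 28
s18 0.11 270.1 now 270.5 6 start 269.5 6
s18 0.14 269.0 now 269.0 7 start 268.5 6
s18 0.17 267.8 now 268.0 7 start 268.0 7
s18 0.187 267.1 now 263.75 8 start 263.75 8
s18 0.195 266.8 now 253.5 6 start 253.0 5
d18 0.08 347.1 now 340.0 17 start 340.5 18
d18 0.11 347.4 now 347.0 5 start 347.0 5
d18 0.14 347.8 now 347.0 5 start 347.0 5
d18 0.17 348.1 now 347.5 6 start 347.5 6
d18 0.187 348.3 now 348.5 6 start 348.5 6
d18 0.195 348.4 now None 0 start None 0
```

Run:
```python
from h import *
print(bot.hand_in())
```

```text
the job is handed in; nothing more can be done
None
```

The plate is seated flush in the corner stop and the stick is back upright in its own rack hole, handed in at about 21 s of the 67 s allowed.

- **Pushing:** I held the stick leaning diagonally so the gripper stayed outside the light. I pushed the plate to the x edge, then the y edge, then gave a final nudge in x.
- **Forces at the stop:** The force rose to about 10–12 N along the push direction against each edge, which I took as contact. It was well under the limits. Only the stick touched the plate.
- **Plate:** The depth check from the side camera puts the plate at 0° to the stand and within about 1–2 mm of seated. I can't resolve a smaller gap; the last picture I viewed shows no gap and the dot rows parallel to both edges.
- **Stick:** The side and scene cameras put the stick within 1 px of where it stood at the start.
- **Disagreement:** The tip measured by the cameras was about 2 mm sideways from the arm's own reading throughout, about the stated camera accuracy.
- **Not checked:** I did not compare before and after pictures of the other objects. The forces gave no sign of touching them.

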